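Assemble a filter cell: stack the discs, key the bayonet collar, hold it home

TASK

Load the filter cell: lay the dark perforated screen flat and centred on the cell's blue sprung seat and the white filter disc on top of it, letting go of each, then set the knurled collar upright over the stack. Turn the collar until its hidden keyways drop over the pins, push it fully home on the flange against the spring, and finish while still holding it pushed down there. Leave the teal-capped vial, the tape roll and the blue-capped bottle where they stand.

Things in the scene. Friction and masses are not known exactly. Their poses are not given: they have to be found in the camera images.
- cell_base: Base of the filter cell, fixed to the worktop: dark flange 84 mm across, 12 mm thick; on it an upright steel spigot 44 mm across, its chamfered top 36 mm above the worktop. A thin brass outlet sticks out of the flange along +y, to 63 mm from the centre. Origin: centre of the underside, on the worktop; z up.
- pin_a (a point): Outer end of one brass pin, 5 mm thick, which sticks out 5 mm level from the spigot along the base's +x; pin centre 22.5 mm above the worktop, its top at 25 mm.
- pin_b (a point): Outer end of the other, equal pin, on the opposite side of the spigot (the base's -x).
- seat_top (a point): Centre of the top face of the blue round seat, 34 mm across, that stands 5 mm proud of the spigot's top (so 41 mm above the worktop) and is where the discs go. It is sprung and can be pushed straight down.
- seat (a joint): How far the blue seat is pushed down, m: 0 at rest, end stop 0.0065. Its spring starts to give at 4 N and pushes with 8 N at 0.005, where it is when the cell holds both discs and the collar is fully home.
- screen_center (a point): Centre of the loose dark perforated steel support disc, 36 mm across and 5 mm thick, 30 g, lying flat on the worktop (its centre 2.5 mm up). z is its axis.
- filter_center (a point): Centre of the loose white filter disc, 36 mm across and 5 mm thick, 20 g, lying flat on the worktop (its centre 2.5 mm up). z is its axis.
- collar_center (a point): Centre (half-way up) of the loose knurled aluminium collar: a round cap 60 mm across, 42 mm high, about 150 g, standing on the worktop open end down; z is its axis, up. Closed top 8 mm thick with a round green glass. Resting on the pins its centre is 46 mm above the worktop; fully home, standing on the flange, 33 mm. Let go, the spring lifts it 5 mm.
- collar_mouth (a point): Centre of the collar's open underside. The bore, 46 mm across and 34 mm deep, passes the spigot with 1 mm play all round. Four hidden keyways 8 mm wide, 90 degrees apart, run up it; neither its outside nor this frame's axes show where. With keyways within 3 degrees of the pins it sinks 8 mm freely to the discs, then 5 mm against the spring; a turn of up to 90 degrees either way finds that.
- vial: Bystander: small clear vial with a teal cap, 28 mm across, 60 mm high, standing. Origin: centre of its underside.
- tape: Bystander: green roll of tape lying flat, 68 mm across, 19 mm high. Origin: centre of its underside.
- bottle: Bystander: white bottle with a blue cap, 51 mm across, 96 mm high, standing. Origin: centre of its underside.

How it is judged (in metres and radians):
On the way, in this order (a step that is already met when the one before it is completed fails the run):
1. the dark screen lies flat and centred on the seat, let go (horizontal distance between screen_center and cell_base below 0.0055 m and z of screen_center in the frame of cell_base between 0.0415 and 0.0455 m and angle between screen_center's own z axis and vertical below 0.12 rad and contact force between the fingers and screen below 0.05 N), for 0.2 s.
2. the white filter lies flat and centred on the screen, let go (horizontal distance between each of screen_center, filter_center and cell_base below 0.0055 m and z of screen_center in the frame of cell_base between 0.0415 and 0.0455 m and angle between each of screen_center, filter_center's own z axis and vertical below 0.12 rad and z of filter_center in the frame of cell_base between 0.0465 and 0.0505 m and contact force between the fingers and filter below 0.05 N), for 0.2 s.
At the end, for the whole second after the job is handed in: Fingers still press on the collar (over 1 N), which is upright (4 degrees), centred (3 mm) and within 2 mm of the flange; the seat is down more than 3 mm, the screen lies on it and the filter on the screen, each within 5.5 mm of the centre (value of joint seat above 0.003 m and z of collar_center in the frame of cell_base below 0.035 m and horizontal distance between collar_center and cell_base below 0.003 m and angle between collar_center's own z axis and vertical below 0.07 rad and contact force between the fingers and collar above 1 N and horizontal distance between each of screen_center, filter_center and cell_base below 0.0055 m and z of screen_center in the frame of cell_base between 0.037 and 0.041 m and angle between each of screen_center, filter_center's own z axis and vertical below 0.12 rad and z of filter_center in the frame of cell_base between 0.042 and 0.046 m); the arm keeps its last pose, push and grip.
It fails at once if the vial is moved more than 2 cm or tipped (distance of vial from where it was at the start of the episode above 0.02 m or angle between vial's own z axis and vertical above 0.4 rad).
It fails at once if the tape roll is moved more than 2 cm or tipped (distance of tape from where it was at the start of the episode above 0.02 m or angle between tape's own z axis and vertical above 0.4 rad).
It fails at once if the bottle is moved more than 2 cm or tipped (distance of bottle from where it was at the start of the episode above 0.02 m or angle between bottle's own z axis and vertical above 0.4 rad).
It also fails if it takes over 72 s, if anything falls off the work surface, if the arm or the gripper's body presses on something with over 40 N, if the wrist force passes 120 N, or if a joint passes its speed limit or range.

ROBOT

A 6-joint arm with a two-finger parallel gripper is mounted at the origin on the work surface; the furniture and walls round the work are solid. World frame = base frame: x ahead of the robot, y to its left, z up, the work surface at z = 0. Lengths are in mm, angles in rad, forces in N, time in s.
With the tool pointing down it reaches from about 300 to 775 mm from the base axis. Payload 14.6 kg.
Tool frame: the origin (TCP) lies between the finger pads; the fingertips stand 8 mm ahead of it and the grasp point (between the pads) lies 11 mm behind it; z points along the fingers, y is the direction in which the jaws open and shut (so a half turn about z gives the same grasp; the last joint's range is limited). The gripper opens to 94 mm and grips with 3 to 60 N. Pads are 16 mm wide; open, the fingers measure 119 mm over their backs; the gripper's body (75 mm by 177 mm) begins 78 mm behind the grasp point.
Start: joints at [1.052, 0.3, 1.521, -0, 1.321, -0.067], TCP at [240.118, 494.806, 213.446] pointing down, gripper open.
Joint ranges: [-3.03, 3.03], [-0.79, 2.21], [0.23, 2.52], [-1.04, 4.18], [0, 3.07], [-2.55, 2.55]. Speed limits (rad/s): [2.22, 2.22, 2.57, 3.14, 3.14, 3.14].

INTERFACE

Orientations are given as [roll, pitch, yaw] about the fixed x, y, z axes, in that order (R = Rz(yaw) Ry(pitch) Rx(roll)).
In Python, from cell import manip, cams, models gives the robot as it stands. The module is installed in compiled form; this text tells all that it offers.
- The arm moves only by the shell command python3 -m pendant 'ROWS' [OPENING] [FORCE]. ROWS is JSON, a list that holds one entry, the list of rows, each a list of 4 numbers: the shift along the tool's x, y, z in cm, then the turn about the tool's z in rad. In form: [[[x, y, z, roll], ...]]. A call has 1 to 5 rows; each row is the pose to reach, as a shift and turn from the pose commanded when the call began, along the tool's axes at that moment; what a row does not reach only later rows make up. A row lasts 1/10 s, in which the tool goes at most 50 mm and 8.59 degrees, less where a joint would pass 70% of its speed; a pose out of reach is approached as far as the arm can. A call with a gripper value outside its range is refused whole. OPENING is the opening, from -1 (shut) to 1 (fully open), so that 0 is half open, set as the call begins (- or left out, the last holds). The fingers move at their own pace and stop on an object; FORCE is the grip in N (left out, the last holds). Time passes only in rows, so rows that repeat a pose let the fingers close. It gives the time, the measured TCP pose, the force and the opening at its end, in the units of the state.
- manip.read_state(): the state, without advancing time (a new reading comes with each control period).
- cams.camera(name): name is "side" or "top"; returns a dict with "frame" (420x560x3 uint8, red, green, blue), "K" (3x3 intrinsics, pixels), "pose" (4x4, takes a point from camera to world coordinates). Camera axes: x right, y down, z forward; pixel columns grow to the right and rows downward; lengths in mm; the calibration is good to about 2 mm. A picture is of the moment at which its call begins. There is no depth.
- manip.sign_off(): hands the job in, once; it reports no verdict.
Trained networks look in the newest picture that a camera, given by its name, has taken for a name from the list of things; names that differ only in an ending like _2 or _b are one class to them, and where a whole thing is asked for, a point or a joint stands for the part that bears it (a point fixed in the world has none). Each returns a list of dicts, best first, with "score" (0 to 1); they miss things now and then, are a little off and sometimes report something else, mostly with a low value. They report only what shows in the picture. A call takes as long as a camera call.
- models.regions_of(camera, name): "pixels" (420x560 bool, what is visible of it) and "point" ([column, row] in pixels, amid what is visible of it).
The state is a dict: "clock": time; "joints": joint angles; "qd": joint speeds; "effort": joint torques, N m; "eef_pos": TCP position; "eef_rot": TCP orientation; "wrist_force": force on the tool from outside, world axes, zero at the start; "moment": the same for the moment, N m; "finger_gap": finger opening in mm.
Only numpy, scipy, OpenCV 4.12 (cv2) and the standard library are available. Lean on these libraries where they do the work, as an engineer would, in place of code of your own. Each camera call takes 0.05 s, during which the arm holds its last target.

## Working session

There is one attempt and no reset: what is moved stays moved. The work goes in short steps, Python scripts to look and compute and a shell command to move; the robot and the scene stay as the last step left them, time stands still between calls to the robot, and variables do not carry over. Pictures are saved under pics/ and viewed, and the job is handed in when it is done.

```bash
mkdir -p pics; ls; python3 - <<'E'
from cell import manip,cams,models
import cv2
print(manip.read_state())
for n in("top","side"):
    c=cams.camera(n); cv2.imwrite(f"pics/{n}0.png",c["frame"][:,:,::-1]); print(n,c["K"].round(1).tolist(),c["pose"].round(3).tolist())
    for o in["cell_base","seat_top","screen_center","filter_center","collar_center","vial","tape","bottle","pin_a"]:
        r=models.regions_of(n,o)
        print(o,[(round(x["score"],2),[round(float(v),1) for v in x["point"]],int(x["pixels"].sum())) for x in r[:3]])
E
```

```text
pics
{'clock': 0.0, 'joints': array([ 1.05240146e+00,  3.00450921e-01,  1.52158809e+00,  2.17157619e-05,
        1.32069674e+00, -6.66178174e-02]), 'qd': array([ 0.00042041,  0.00017605,  0.00079591,  0.00021848, -0.00215687,
        0.00060214]), 'effort': array([ 1.50353237e-03, -5.31818891e+01, -3.52721822e+01,  7.08759623e-02,
        2.45482719e-02, -1.26938030e-04]), 'eef_pos': array([239.99037453, 494.59450264, 212.89442786]), 'eef_rot': array([-3.14045349e+00, -9.70820243e-05,  2.68981016e+00]), 'wrist_force': array([-0.22162259,  0.04619357, -0.05881514]), 'moment': array([ 0.00486226, -0.00911976,  0.02584815]), 'finger_gap': 94.21897329674204}
top [[512.9, 0.0, 284.5], [0.0, 512.9, 214.0], [0.0, 0.0, 1.0]] [[-0.025, -0.981, 0.191, 304.896], [-1.0, 0.026, 0.001, -18.166], [-0.006, -0.191, -0.982, 1355.398], [0.0, 0.0, 0.0, 1.0]]
cell_base [(0.6, [187.6, 198.5], 820)]
seat_top [(0.44, [185.2, 198.5], 128)]
screen_center [(0.56, [405.8, 237.3], 419)]
filter_center [(0.65, [213.1, 270.8], 464), (0.56, [325.5, 226.7], 138)]
collar_center [(0.72, [226.7, 158.2], 406), (0.61, [209.7, 270.2], 441)]
vial [(0.57, [188.6, 200.0], 772), (0.4, [149.4, 242.0], 131)]
tape [(0.81, [414.9, 232.2], 530)]
bottle [(0.58, [226.4, 156.7], 414)]
pin_a [(0.85, [191.2, 198.1], 742)]
side [[446.4, 0.0, 284.9], [0.0, 446.4, 209.4], [0.0, 0.0, 1.0]] [[-1.0, 0.01, 0.006, 581.148], [0.001, 0.601, -0.799, 885.558], [-0.011, -0.799, -0.601, 751.699], [0.0, 0.0, 0.0, 1.0]]
cell_base [(0.79, [274.8, 310.5], 1064)]
seat_top [(0.73, [360.5, 275.9], 726), (0.69, [274.1, 295.6], 171)]
screen_center [(0.45, [314.6, 189.0], 79)]
filter_center [(0.6, [308.0, 205.0], 92), (0.44, [276.4, 299.3], 183), (0.29, [272.9, 304.9], 1119)]
collar_center [(0.83, [360.8, 277.0], 744)]
vial [(0.75, [330.0, 331.5], 364), (0.64, [312.6, 187.7], 79)]
tape [(0.58, [311.1, 161.6], 289)]
bottle [(0.95, [229.8, 260.0], 839)]
pin_a [(0.8, [273.6, 306.4], 1112)]
```

View pics/top0.png

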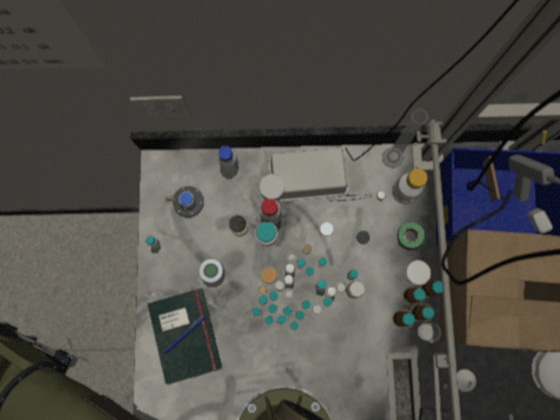

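View pics/side0.png

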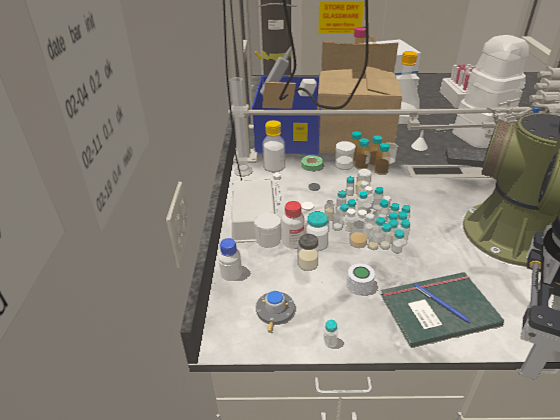

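The top view shows the cell at (187,201), collar (210,271), white filter (326,229), dark screen (363,238), vial (151,243), bottle (227,160) and tape (411,235). I'll zoom in and measure.

```bash
cat > h.py <<'E'
import numpy as np, cv2
from cell import manip,cams,models
def ray(c,uv,z):
    d=c["pose"][:3,:3]@np.linalg.inv(c["K"])@np.array([uv[0],uv[1],1.]); o=c["pose"][:3,3]
    return o+d*((z-o[2])/d[2])
def proj(c,p):
    q=c["pose"][:3,:3].T@(np.asarray(p,float)-c["pose"][:3,3]); q=c["K"]@q; return q[:2]/q[2]
def crop(c,u,v,h,name,k=8):
    f=c["frame"][:,:,::-1]; u,v=int(u),int(v)
    cv2.imwrite(name,cv2.resize(f[v-h:v+h,u-h:u+h],None,fx=k,fy=k,interpolation=cv2.INTER_CUBIC))
E
python3 - <<'E'
from h import *
t=cams.camera("top");s=cams.camera("side")
g=lambda c,u,v,h,k: cv2.resize(c["frame"][v-h:v+h,u-h:u+h,::-1],(k,k),interpolation=cv2.INTER_CUBIC)
a=np.hstack([g(t,187,201,25,260),g(t,210,271,25,260),g(t,345,233,25,260)])
b=np.hstack([g(s,275,305,30,260),g(s,361,278,30,260),g(s,312,188,30,260)])
cv2.imwrite("pics/z0.png",np.vstack([a,b]))
# model-ish estimates
for c,uv,z in((t,(187,201),41),(s,(274.5,296),41),(t,(210.5,270.5),42),(s,(361,272),42),(t,(326.5,229),5),(s,(308,207),5),(t,(363,237.7),5),(s,(314.6,186.5),5)):
    print(uv,ray(c,uv,z).round(1))
E
```

```text
(187, 201) [602.6 238.9  41. ]
(274.5, 296) [610.5 243.8  41. ]
(210.5, 270.5) [418.8 176.5  42. ]
(361, 272) [419.3 176.4  42. ]
(326.5, 229) [ 524.5 -127.2    5. ]
(308, 207) [ 523.9 -117.2    5. ]
(363, 237.7) [ 498.6 -223.1    5. ]
(314.6, 186.5) [ 499.8 -219.3    5. ]
```

View pics/z0.png

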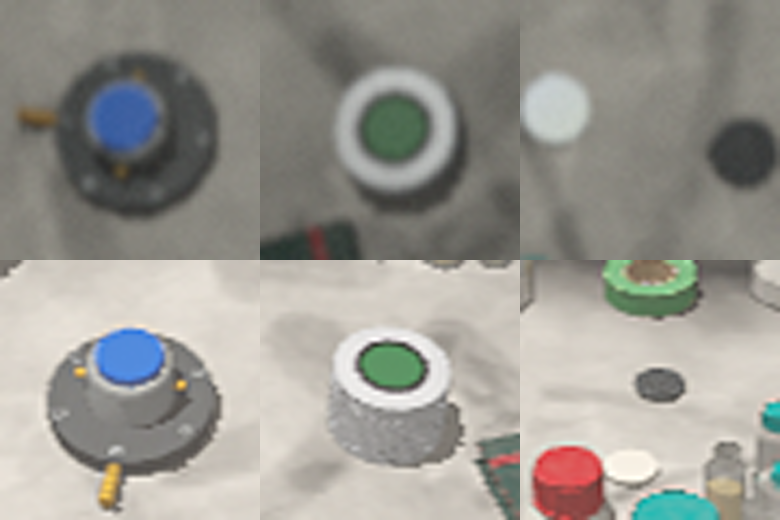

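The crops show the seat at about (185.9,198.5) in the top view and (275,297) in the side view. The pins run roughly along image rows, and all the targets are clear. Next I'll get centroids by colour.

```bash
cat >> h.py <<'E'
def cen(c,uv,h,fn):
    u,v=map(int,uv); f=c["frame"][v-h:v+h+1,u-h:u+h+1].astype(int)
    m=fn(f[...,0],f[...,1],f[...,2]).astype(np.uint8)
    n,l,st,ce=cv2.connectedComponentsWithStats(m)
    i=1+np.argmax(st[1:,4]); return ce[i]+[u-h,v-h],st[i,4]
blue=lambda r,g,b:b-r>50
green=lambda r,g,b:g-r>18
E
python3 - <<'E'
from h import *
from scipy.optimize import least_squares
t=cams.camera("top");s=cams.camera("side")
for c in(t,s): print(c["frame"][232,363-0] if c is t else c["frame"][187,315], c["frame"][229,326] if c is t else c["frame"][207,308])
def two(nm,a,ha,b,hb,fa,fb,z):
    pa,na=cen(t,a,ha,fa);pb,nb=cen(s,b,hb,fb)
    print(nm,pa.round(1),na,ray(t,pa,z).round(1),pb.round(1),nb,ray(s,pb,z).round(1))
two("seat",(186,198),15,(275,297),12,blue,blue,41)
two("collar",(210,270),12,(361,272),12,green,green,42)
dk=lambda k:(lambda r,g,b:(r+g+b)/3<k)
wh=lambda k:(lambda r,g,b:(r+g+b)/3>k)
two("screen",(363,238),11,(315,187),8,dk(85),dk(130),5)
print("filter")
two("filter",(326,229),10,(308,208),5,wh(170),wh(220),5)
for n,c in(("top",t),("side",s)):
  for o in["screen_center","filter_center"]:
    for x in models.regions_of(n,o): print(n,o,round(x["score"],2),np.round(x["point"],1),x["pixels"].sum())
print(cen(t,(151,241),8,lambda r,g,b:g-r>40),ray(t,cen(t,(151,241),8,lambda r,g,b:g-r>40)[0],60))
print("bottle",cen(t,(226,153),9,blue),ray(t,cen(t,(226,153),9,blue)[0],96), "tape",ray(t,(411,235),19))
for p in[(167.5+0.8,199)]: print(ray(t,p,9),)
print("red cap etc", ray(t,(270,206),80),ray(t,(265,232),70),ray(t,(307,250),20),ray(t,(238,224),60))
E
```

```text
[64 64 65] [196 202 199]
[116 114 112] [251 244 231]
seat [185.3 198.1] 124 [610.6 243.5  41. ] [274.5 296.5] 161 [610.5 245.3  41. ]
collar [210.3 270.1] 103 [419.7 176.9  42. ] [361. 272.] 117 [419.2 176.4  42. ]
screen [362.4 237.1] 130 [ 500.2 -221.6    5. ] [313.9 186.6] 71 [ 501.8 -218.7    5. ]
filter
filter [326.5 228.1] 129 [ 526.9 -127.2    5. ] [307.6 205.3] 59 [ 524.6 -125.1    5. ]
top screen_center 0.46 [363.3 236.8] 125
top filter_center 0.65 [323.7 226.7] 132
top filter_center 0.35 [187.4 199.4] 123
side screen_center 0.54 [314.5 183.6] 75
side filter_center 0.52 [305.8 205.4] 89
(array([149.5 , 239.84]), np.int32(50)) [499.2569525  329.83402278  60.        ]
bottle (array([224.69784173, 152.30215827]), np.int32(139)) [715.53577068 132.88744648  96.        ] tape [ 500.50448133 -347.42475362   19.        ]
[616.7108862  295.65531964   9.        ]
red cap etc [575.21428261  19.97287031  80.        ] [510.27568383  34.2666342   70.        ] [467.77236129 -72.73243818  20.        ] [534.42852938 103.56199757  60.        ]
```

```bash
cat >> h.py <<'E'
from scipy.spatial.transform import Rotation as Ro
def go(x,y,z,yaw=None):
    s=manip.read_state(); R=Ro.from_euler("xyz",s["eef_rot"]).as_matrix()
    d=R.T@(np.array([x,y,z])-s["eef_pos"])/10
    yw=np.arctan2(R[1,0],R[0,0]); t=0 if yaw is None else -((yaw-yw+np.pi)%(2*np.pi)-np.pi)
    print("t",round(s["clock"],2),"pos",s["eef_pos"].round(1),"rot",s["eef_rot"].round(3),"gap",round(s["finger_gap"],1),"F",s["wrist_force"].round(1),"j6",s["joints"][5].round(2)); print("shift cm",d.round(2),"turn",round(t,3))
E
cat > go.py <<'E'
import sys
from h import *
go(*map(float,sys.argv[1:]))
E
python3 go.py 501 -220 80 1.5708
```

```text
t 1.4 pos [240.1 494.8 213.5] rot [ 3.142 -0.     2.69 ] gap 93.9 F [-0.4  0.4 -0. ] j6 -0.07
shift cm [-54.68 -52.92  13.34] turn 1.119
```

```bash
python3 -m pendant '[[[-10,-10,0,0.15],[-20,-20,0,0.3],[-30,-30,0,0.45],[-40,-40,0,0.6],[-54,-52,0,0.75]]]' 0.1; python3 go.py 501 -220 80 1.5708
```

```text
clock: 1.9
eef_pos: [323.3, 257.2, 213.6]
eef_rot: [3.141, -0.0, 1.934]
wrist_force: [0.8, 0.1, -0.5]
finger_gap: 57.5
t 1.9 pos [323.3 257.2 213.6] rot [ 3.141 -0.     1.934] gap 57.5 F [ 0.8  0.1 -0.5] j6 0.22
shift cm [-50.93  -0.36  13.35] turn 0.363
```

```bash
python3 -m pendant '[[[-5,0,2,0.12],[-10,0,4,0.24],[-15,0,6,0.363],[-20,0,8,0.363],[-25,0,10,0.363]]]' 0.25;python3 -m pendant '[[[-5,0,0,0],[-10,0,0,0],[-15,0,0,0],[-18,0,0,0],[-18,0,0,0]]]'; python3 go.py 501 -220 60 1.5708
```

```text
clock: 2.4
eef_pos: [407.4, 40.6, 120.3]
eef_rot: [3.14, -0.0, 1.577]
wrist_force: [1.7, 1.9, -0.2]
finger_gap: 58.7
clock: 2.9
eef_pos: [407.9, -140.4, 120.7]
eef_rot: [3.141, 0.0, 1.573]
wrist_force: [-0.4, 0.1, -0.6]
finger_gap: 58.6
t 2.9 pos [ 407.9 -140.4  120.7] rot [3.141 0.    1.573] gap 58.6 F [-0.4  0.1 -0.6] j6 -0.42
shift cm [-7.98  9.29  6.07] turn 0.002
```

```bash
python3 -m pendant '[[[-4,4.6,0,0],[-8,9.3,2,0],[-8,9.3,6,0],[-8,9.3,6,0]]]'; python3 - <<'E'
from h import *
go(501,-220,9,1.5708)
t=cams.camera("top");s=cams.camera("side")
g=lambda c,u,v,h,k: cv2.resize(c["frame"][v-h:v+h,u-h:u+h,::-1],(k,k),interpolation=cv2.INTER_CUBIC)
cv2.imwrite("pics/z1.png",np.hstack([g(t,362,238,40,390),g(s,314,187,40,390)]))
E
```

```text
clock: 3.3
eef_pos: [500.3, -216.3, 54.5]
eef_rot: [-3.134, -0.004, 1.576]
wrist_force: [-1.5, 0.5, -0.7]
finger_gap: 59.0
t 3.3 pos [ 500.3 -216.3   54.5] rot [-3.134 -0.004  1.576] gap 59.0 F [-1.5  0.5 -0.7] j6 -0.48
shift cm [-0.39  0.11  4.55] turn 0.005
```

View pics/z1.png

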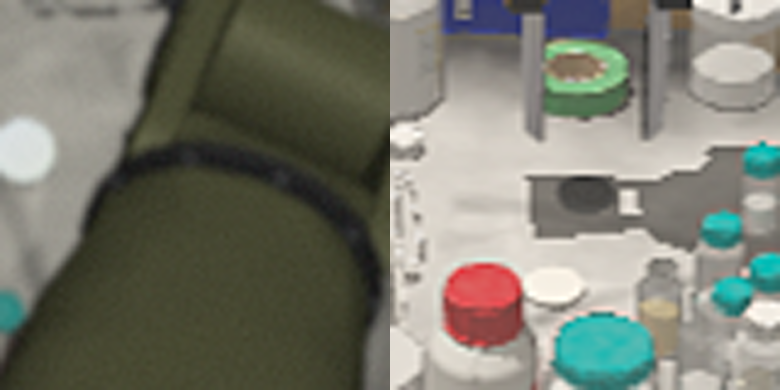

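Side view: the fingers at crop columns 535 and 652 straddle the dark disc at (587,195). I'll descend.

```bash
python3 -m pendant '[[[0,0,0,0],[0,0,0,0],[0,0,0,0]]]'; python3 go.py 501 -220 9 1.5708
```

```text
clock: 3.7
eef_pos: [501.9, -216.7, 62.4]
eef_rot: [3.139, 0.001, 1.577]
wrist_force: [-0.6, 0.9, -0.3]
finger_gap: 58.9
t 3.7 pos [ 501.9 -216.7   62.4] rot [3.139e+00 1.000e-03 1.577e+00] gap 58.9 F [-0.6  0.9 -0.3] j6 -0.48
shift cm [-0.32 -0.1   5.34] turn 0.006
```

```bash
python3 -m pendant '[[[-0.3,0,1.8,0],[-0.3,0,3.6,0],[-0.3,-0.1,5.3,0],[-0.3,-0.1,5.3,0],[-0.3,-0.1,5.3,0]]]'; python3 -m pendant '[[[0,0,0,0],[0,0,0,0],[0,0,0,0],[0,0,0,0]]]' -1 15; python3 -m pendant '[[[0,0,0,0],[0,0,0,0],[0,0,0,0],[0,0,0,0]]]'; python3 go.py 501 -220 9 1.5708
```

```text
clock: 4.2
eef_pos: [500.8, -219.9, 8.6]
eef_rot: [3.14, 0.001, 1.577]
wrist_force: [0.7, -0.2, 0.1]
finger_gap: 58.5
clock: 4.6
eef_pos: [500.8, -220.1, 8.3]
eef_rot: [3.141, 0.001, 1.577]
wrist_force: [-0.8, 0.4, 6.8]
finger_gap: 35.3
clock: 5.0
eef_pos: [500.8, -220.1, 8.3]
eef_rot: [3.141, 0.001, 1.577]
wrist_force: [-1.1, -0.3, 6.5]
finger_gap: 35.4
t 5.0 pos [ 500.8 -220.1    8.3] rot [3.141e+00 1.000e-03 1.577e+00] gap 35.4 F [-1.1 -0.3  6.5] j6 -0.49
shift cm [ 0.01  0.02 -0.07] turn 0.006
```

```bash
python3 -m pendant '[[[0,0,-0.1,0],[0,0,-0.1,0],[0,0,-0.1,0]]]' 0.25; python3 -m pendant '[[[0,0,0,0.15],[0,0,0,0.3],[0,0,0,0.45],[0,0,0,0.6],[0,0,0,0.75]]]';python3 -m pendant '[[[0,0,0,0.15],[0,0,0,0.3],[0,0,0,0.45],[0,0,0,0.6],[0,0,0,0.75]]]';python3 -m pendant '[[[0,0,0,0.078],[0,0,0,0.078],[0,0,0,0.078]]]'; python3 go.py 501 -220 9 0
```

```text
clock: 5.3
eef_pos: [500.4, -219.9, 8.5]
eef_rot: [-3.142, -0.0, 1.577]
wrist_force: [-0.8, 0.1, -0.2]
finger_gap: 55.6
clock: 5.8
eef_pos: [500.4, -219.9, 8.5]
eef_rot: [-3.141, 0.0, 0.821]
wrist_force: [0.1, 0.5, 0.3]
finger_gap: 58.7
clock: 6.3
eef_pos: [500.4, -219.9, 8.4]
eef_rot: [-3.141, 0.0, 0.071]
wrist_force: [-0.2, -0.0, -0.8]
finger_gap: 58.7
clock: 6.6
eef_pos: [500.4, -219.9, 8.5]
eef_rot: [-3.142, 0.0, 0.001]
wrist_force: [0.1, -1.2, 0.1]
finger_gap: 59.0
t 6.6 pos [ 500.4 -219.9    8.5] rot [-3.142e+00  0.000e+00  1.000e-03] gap 59.0 F [ 0.1 -1.2  0.1] j6 1.09
shift cm [ 0.06  0.01 -0.05] turn 0.001
```

```bash
python3 -m pendant '[[[0,0,0,0],[0,0,0,0],[0,0,0,0],[0,0,0,0],[0,0,0,0]]]' -1 15; python3 -m pendant '[[[0,0,0,0],[0,0,0,0],[0,0,-1.5,0],[0,0,-4,0],[0,0,-8,0]]]'; python3 go.py 610 244 150 0
python3 - <<'E'
from h import *
s=cams.camera("side")
g=lambda c,u,v,h,k: cv2.resize(c["frame"][v-h:v+h,u-h:u+h,::-1],(k,k),interpolation=cv2.INTER_CUBIC)
cv2.imwrite("pics/z2.png",g(s,314,170,50,500))
E
```

```text
clock: 7.1
eef_pos: [500.5, -219.9, 8.6]
eef_rot: [3.142, -0.0, -0.001]
wrist_force: [-0.5, -0.1, -0.1]
finger_gap: 34.8
clock: 7.6
eef_pos: [499.6, -219.5, 88.9]
eef_rot: [-3.14, 0.003, -0.001]
wrist_force: [-0.3, -0.1, -0.7]
finger_gap: 35.3
t 7.6 pos [ 499.6 -219.5   88.9] rot [-3.14e+00  3.00e-03 -1.00e-03] gap 35.3 F [-0.3 -0.1 -0.7] j6 1.09
shift cm [ 10.97 -46.37  -6.07] turn -0.001
```

View pics/z2.png

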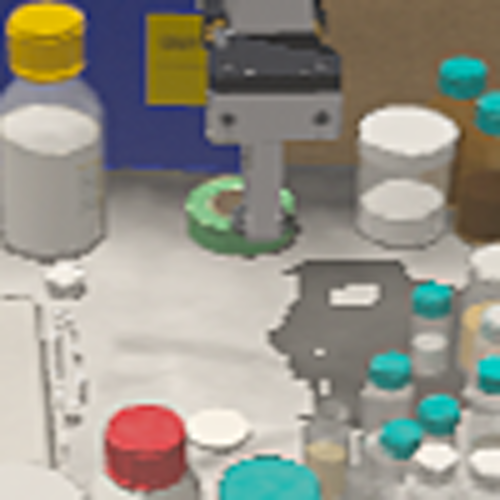

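The screen is held: in the side view it shows behind the finger at about (275,215), and the gap reads 35. I'll carry it to the cell.

```bash
python3 -m pendant '[[[0,0,-5,0],[1.2,-5,-6,0],[2.4,-10,-6,0],[3.6,-14.5,-6,0],[4.8,-19,-6,0]]]'; python3 -m pendant '[[[1.2,-4.5,0,0],[2.4,-9,0,0],[3.6,-13.5,0,0],[4.8,-18,0,0],[6,-22.5,0,0]]]'; python3 go.py 610.5 244.4 80 0
```

```text
clock: 8.15
eef_pos: [549.0, -27.9, 150.0]
eef_rot: [3.141, -0.002, -0.001]
wrist_force: [0.7, -0.5, -0.1]
finger_gap: 35.6
clock: 8.65
eef_pos: [609.2, 197.0, 149.8]
eef_rot: [-3.141, -0.001, -0.001]
wrist_force: [-0.1, 0.3, -0.6]
finger_gap: 35.1
t 8.65 pos [609.2 197.  149.8] rot [-3.141e+00 -1.000e-03 -1.000e-03] gap 35.1 F [-0.1  0.3 -0.6] j6 1.83
shift cm [ 0.12 -4.74  6.99] turn -0.001
```

```bash
python3 -m pendant '[[[0.1,-4.7,0,0],[0.1,-4.7,3,0],[0.1,-4.7,7,0],[0.1,-4.7,7,0],[0.1,-4.7,7,0]]]'; python3 - <<'E'
from h import *
go(610.5,244.4,51,0)
t=cams.camera("top");s=cams.camera("side")
g=lambda c,u,v,h,k: cv2.resize(c["frame"][v-h:v+h,u-h:u+h,::-1],(k,k),interpolation=cv2.INTER_CUBIC)
cv2.imwrite("pics/z3.png",np.hstack([g(t,187,200,30,390),g(s,275,285,36,390)]))
E
```

```text
clock: 9.15
eef_pos: [610.3, 241.9, 80.0]
eef_rot: [-3.142, -0.0, -0.001]
wrist_force: [0.1, -0.2, 0.7]
finger_gap: 34.9
t 9.15 pos [610.3 241.9  80. ] rot [-3.142e+00 -0.000e+00 -1.000e-03] gap 34.9 F [ 0.1 -0.2  0.7] j6 1.89
shift cm [ 0.02 -0.25  2.9 ] turn -0.001
```

View pics/z3.png

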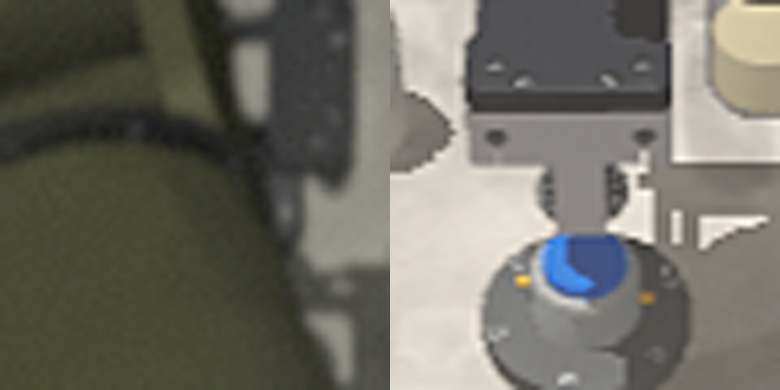

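```bash
python3 -m pendant '[[[0,-0.25,1,0],[0,-0.25,2,0],[0,-0.25,2.7,0],[0,-0.25,2.9,0],[0,-0.25,3.0,0]]]'; python3 -m pendant '[[[0,0,0.05,0],[0,0,0.05,0]]]'; python3 go.py 610.3 244.6 49.5 0
```

```text
clock: 9.75
eef_pos: [609.9, 244.4, 48.6]
eef_rot: [3.141, 0.0, -0.001]
wrist_force: [-2.0, -1.2, 4.5]
finger_gap: 35.4
clock: 9.95
eef_pos: [610.1, 244.5, 48.5]
eef_rot: [-3.142, -0.0, -0.001]
wrist_force: [-2.8, -0.9, 4.3]
finger_gap: 35.0
t 9.95 pos [610.1 244.5  48.5] rot [-3.142e+00 -0.000e+00 -1.000e-03] gap 35.0 F [-2.8 -0.9  4.3] j6 1.9
shift cm [ 0.02 -0.01 -0.1 ] turn -0.001
```

```bash
python3 -m pendant '[[[0,0,-0.05,0],[0,0,-0.05,0]]]'; python3 -m pendant '[[[0,0,0,0],[0,0,0,0],[0,0,0,0],[0,0,-0.5,0],[0,0,-4,0]]]' 0.15; python3 -m pendant '[[[0,0.0,-5,0],[0,4,-7,0],[-1,9,-7,0],[-2,14,-7,0],[-3,19,-7,0]]]'; python3 - <<'E'
from h import *
go(526,-126.2,80,1.5708)
t=cams.camera("top");s=cams.camera("side")
g=lambda c,u,v,h,k: cv2.resize(c["frame"][v-h:v+h,u-h:u+h,::-1],(k,k),interpolation=cv2.INTER_CUBIC)
cv2.imwrite("pics/z4.png",np.hstack([g(t,187,200,30,390),g(s,275,295,30,390)]))
E
```

```text
clock: 10.15
eef_pos: [610.2, 244.5, 48.9]
eef_rot: [-3.141, -0.0, -0.001]
wrist_force: [-3.0, -1.3, 4.1]
finger_gap: 35.1
clock: 10.65
eef_pos: [608.2, 243.8, 85.3]
eef_rot: [3.139, 0.007, -0.001]
wrist_force: [-0.3, 0.3, 1.3]
finger_gap: 54.2
clock: 11.15
eef_pos: [579.8, 55.8, 159.2]
eef_rot: [-3.142, -0.001, -0.001]
wrist_force: [0.7, -1.1, -0.1]
finger_gap: 54.0
t 11.15 pos [579.8  55.8 159.2] rot [-3.142e+00 -1.000e-03 -1.000e-03] gap 54.0 F [ 0.7 -1.1 -0.1] j6 1.6
shift cm [-5.37 18.2   7.91] turn -1.572
```

View pics/z4.png

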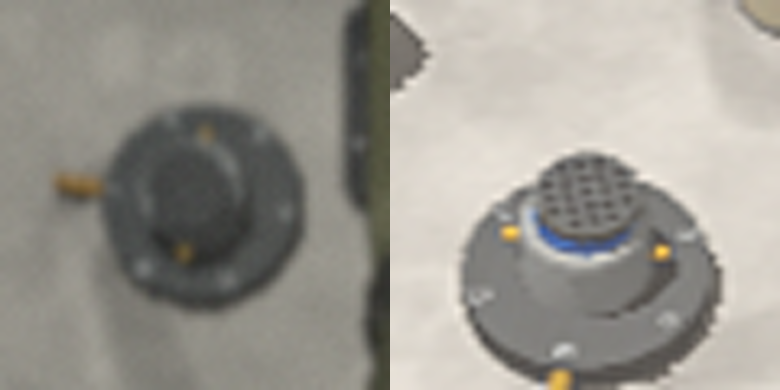

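```bash
python3 - <<'E'
from h import *
s=cams.camera("side");t=cams.camera("top")
print(ray(s,(275.15,302.3),22.5),ray(s,(275.5,294.5),46))
# top: pins (206,132),(182,252) ; screen centre approx (196,193)
print(ray(t,(157+194/6.5,170+192/6.5),22.5),ray(t,(157+196/6.5,170+194/6.5),46))
a,b=(ray(s,(245+120/6.5,265+233/6.5),22.5),ray(s,(245+272/6.5,265+252/6.5),22.5)); print("pinaxis",np.degrees(np.arctan2(*(b-a)[1::-1])))
E
```

```text
[609.54594664 244.87588033  22.5       ] [608.24280104 244.1954948   46.        ]
[610.81054007 242.98625899  22.5       ] [604.56993036 237.56599586  46.        ]
pinaxis 170.14531448869496
```

The screen lies flat on the seat: in the side crop its centre is at (588,195) above the blue rim, offset about 1.5 mm. Now the filter.

```bash
python3 -m pendant '[[[-1.2,4,0,-0.15],[-2.4,8,0,-0.3],[-3.6,12,0,-0.45],[-5.3,16,0,-0.6],[-5.3,18.2,0,-0.75]]]'; python3 -m pendant '[[[0,0,0,-0.15],[0,0,0,-0.3],[0,0,0,-0.45],[0,0,0,-0.6],[0,0,0,-0.75]]]' 0.25; python3 -m pendant '[[[0,0,0,-0.075],[0,0,0,-0.075]]]'; python3 go.py 526 -126.2 60 1.5708
```

```text
clock: 11.85
eef_pos: [526.6, -125.4, 158.9]
eef_rot: [3.141, 0.0, 0.742]
wrist_force: [0.3, 0.1, -0.8]
finger_gap: 54.0
clock: 12.35
eef_pos: [527.9, -123.2, 158.7]
eef_rot: [3.141, -0.0, 1.494]
wrist_force: [-0.4, 0.4, -0.2]
finger_gap: 58.8
clock: 12.55
eef_pos: [527.9, -123.3, 158.7]
eef_rot: [3.141, -0.0, 1.564]
wrist_force: [0.5, 0.0, 0.6]
finger_gap: 58.9
t 12.55 pos [ 527.9 -123.3  158.7] rot [ 3.141 -0.     1.564] gap 58.9 F [0.5 0.  0.6] j6 -0.29
shift cm [-0.29 -0.19  9.87] turn -0.007
```

```bash
python3 -m pendant '[[[-0.3,-0.2,4,0],[-0.3,-0.2,8,0],[-0.3,-0.2,12,0],[-0.3,-0.2,14,0],[-0.3,-0.2,14.2,0]]]'; python3 -m pendant '[[[0,0,0,0],[0,0,0,0],[0,0,0,0]]]'; python3 go.py 526 -126.2 9 1.5708
```

```text
clock: 13.05
eef_pos: [524.2, -126.3, 14.1]
eef_rot: [-3.137, -0.001, 1.56]
wrist_force: [0.0, -0.7, 0.2]
finger_gap: 58.6
clock: 13.35
eef_pos: [525.9, -127.6, 18.0]
eef_rot: [3.139, 0.001, 1.561]
wrist_force: [-0.1, 0.3, 0.4]
finger_gap: 58.7
t 13.35 pos [ 525.9 -127.6   18. ] rot [3.139e+00 1.000e-03 1.561e+00] gap 58.7 F [-0.1  0.3  0.4] j6 -0.3
shift cm [0.14 0.   0.9 ] turn -0.01
```

```bash
python3 -m pendant '[[[0.1,0,0.7,-0.01],[0.1,0,0.9,-0.01],[0.1,0,0.9,-0.01]]]'; python3 -m pendant '[[[0,0,0,0],[0,0,0,0],[0,0,0,0],[0,0,0,0],[0,0,0,0]]]' -1 15;  python3 -m pendant '[[[0,0,0,0],[0,0,0,0],[0,0,0,0]]]' 0.25; python3 go.py 526 -126.2 9 0
```

```text
clock: 13.65
eef_pos: [525.3, -126.5, 8.2]
eef_rot: [3.141, 0.0, 1.571]
wrist_force: [-3.9, 1.5, 9.6]
finger_gap: 58.8
clock: 14.15
eef_pos: [525.6, -126.7, 8.3]
eef_rot: [3.14, 0.0, 1.571]
wrist_force: [-2.6, 0.2, 9.3]
finger_gap: 35.4
clock: 14.45
eef_pos: [526.2, -126.8, 8.3]
eef_rot: [3.139, 0.001, 1.571]
wrist_force: [4.2, -0.3, 4.6]
finger_gap: 56.2
t 14.45 pos [ 526.2 -126.8    8.3] rot [3.139e+00 1.000e-03 1.571e+00] gap 56.2 F [ 4.2 -0.3  4.6] j6 -0.3
shift cm [ 0.06 -0.02 -0.07] turn 1.571
```

```bash
python3 -m pendant '[[[0,0,-0.1,0.15],[0,0,-0.1,0.3],[0,0,-0.1,0.45],[0,0,-0.1,0.6],[0,0,-0.1,0.75]]]';python3 -m pendant '[[[0,0,0,0.15],[0,0,0,0.3],[0,0,0,0.45],[0,0,0,0.6],[0,0,0,0.75]]]';python3 -m pendant '[[[0,0,0,0.071],[0,0,0,0.071],[0,0,0,0.071]]]'; python3 go.py 526 -126.2 9 0
```

```text
clock: 14.95
eef_pos: [525.0, -126.4, 8.4]
eef_rot: [-3.141, 0.0, 0.815]
wrist_force: [0.5, 0.4, 0.6]
finger_gap: 58.6
clock: 15.45
eef_pos: [524.9, -126.4, 8.3]
eef_rot: [-3.141, 0.001, 0.065]
wrist_force: [0.7, -0.2, 0.9]
finger_gap: 59.0
clock: 15.75
eef_pos: [524.9, -126.5, 8.4]
eef_rot: [-3.141, 0.001, 0.002]
wrist_force: [-0.4, -0.1, -0.4]
finger_gap: 58.6
t 15.75 pos [ 524.9 -126.5    8.4] rot [-3.141e+00  1.000e-03  2.000e-03] gap 58.6 F [-0.4 -0.1 -0.4] j6 1.26
shift cm [ 0.11 -0.02 -0.06] turn 0.002
```

```bash
python3 -m pendant '[[[0,0,0,0],[0,0,0,0],[0,0,0,0],[0,0,0,0],[0,0,0,0]]]' -1 15; python3 go.py 526 -126.2 9 0; python3 -m pendant '[[[0,0,0,0],[0,0,0,0],[0,0,-1.5,0],[0,0,-4,0],[0,0,-8,0]]]'; python3 go.py 610 244 150 0
python3 - <<'E'
from h import *
s=cams.camera("side")
g=lambda c,u,v,h,k: cv2.resize(c["frame"][v-h:v+h,u-h:u+h,::-1],(k,k),interpolation=cv2.INTER_CUBIC)
cv2.imwrite("pics/z5.png",g(s,308,180,50,500))
E
```

```text
clock: 16.25
eef_pos: [525.2, -126.5, 8.6]
eef_rot: [-3.142, 0.0, 0.0]
wrist_force: [1.1, 0.7, 0.5]
finger_gap: 35.0
t 16.25 pos [ 525.2 -126.5    8.6] rot [-3.142  0.     0.   ] gap 35.0 F [1.1 0.7 0.5] j6 1.27
shift cm [ 0.08 -0.03 -0.04] turn 0.0
clock: 16.75
eef_pos: [524.2, -126.2, 89.0]
eef_rot: [-3.141, 0.003, -0.0]
wrist_force: [0.4, 0.0, 0.7]
finger_gap: 34.5
t 16.75 pos [ 524.2 -126.2   89. ] rot [-3.141e+00  3.000e-03 -0.000e+00] gap 34.5 F [0.4 0.  0.7] j6 1.27
shift cm [  8.56 -37.03  -6.09] turn -0.0
```

View pics/z5.png

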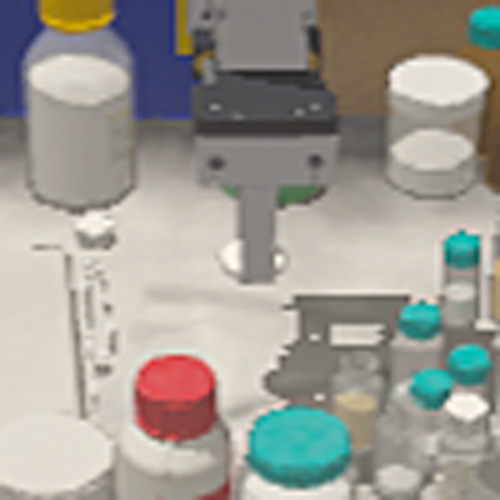

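The filter is held: side crop shows it at (253,258) behind the finger at 258.

```bash
python3 -m pendant '[[[0,0,-5,0],[1.1,-5,-7,0],[2.2,-10,-7,0],[3.3,-14.5,-7,0],[4.4,-19,-7,0]]]'; python3 -m pendant '[[[1,-4.5,0,0],[2,-9,0,0],[3,-13.5,0,0],[4.2,-18,0,0],[4.2,-18,0,0]]]'; python3 go.py 610.2 244.8 80 0
```

```text
clock: 17.3
eef_pos: [569.4, 65.5, 160.2]
eef_rot: [-3.142, -0.002, -0.0]
wrist_force: [0.3, -0.7, -0.4]
finger_gap: 35.1
clock: 17.8
eef_pos: [611.1, 248.3, 159.0]
eef_rot: [-3.141, -0.001, 0.004]
wrist_force: [-0.5, -0.9, -0.7]
finger_gap: 35.4
t 17.8 pos [611.1 248.3 159. ] rot [-3.141e+00 -1.000e-03  4.000e-03] gap 35.4 F [-0.5 -0.9 -0.7] j6 1.9
shift cm [-0.09  0.35  7.9 ] turn 0.004
```

```bash
python3 -m pendant '[[[-0.1,0.35,3,0],[-0.1,0.35,6.5,0],[-0.1,0.35,7.9,0],[-0.1,0.35,8.6,0],[-0.1,0.35,8.6,0]]]'; python3 -m pendant '[[[0,0,0,0],[0,0,0,0],[0,0,0,0]]]'; python3 - <<'E'
from h import *
go(610.2,244.7,54.5,0)
s=cams.camera("side")
g=lambda c,u,v,h,k: cv2.resize(c["frame"][v-h:v+h,u-h:u+h,::-1],(k,k),interpolation=cv2.INTER_CUBIC)
cv2.imwrite("pics/z6.png",g(s,275,290,36,500))
E
```

```text
clock: 18.3
eef_pos: [610.4, 239.8, 73.2]
eef_rot: [-3.142, -0.0, -0.0]
wrist_force: [0.0, -0.2, 0.0]
finger_gap: 35.3
clock: 18.6
eef_pos: [610.6, 240.1, 73.6]
eef_rot: [-3.141, -0.001, -0.0]
wrist_force: [-0.2, 1.0, -0.8]
finger_gap: 35.0
t 18.6 pos [610.6 240.1  73.6] rot [-3.141e+00 -1.000e-03 -0.000e+00] gap 35.0 F [-0.2  1.  -0.8] j6 1.89
shift cm [-0.04 -0.46  1.91] turn -0.0
```

View pics/z6.png

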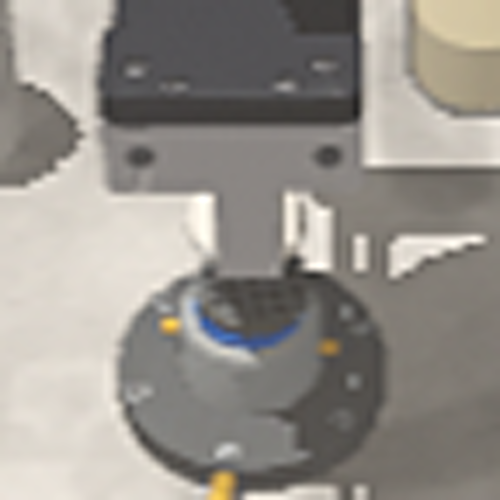

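The filter hangs over the screen with columns matching (about 250 against 252). I'll lower it.

```bash
python3 -m pendant '[[[0,-0.46,0.6,0],[0,-0.46,1.2,0],[0,-0.46,1.7,0],[0,-0.46,1.85,0],[0,-0.46,1.9,0]]]'; python3 go.py 610.2 244.7 54.5 0;  python3 -m pendant '[[[0,0,0,0],[0,0,0,0]]]'
```

```text
clock: 19.15
eef_pos: [610.1, 244.6, 53.6]
eef_rot: [-3.142, 0.0, -0.0]
wrist_force: [-2.3, 0.7, 4.9]
finger_gap: 35.0
t 19.15 pos [610.1 244.6  53.6] rot [-3.142  0.    -0.   ] gap 35.0 F [-2.3  0.7  4.9] j6 1.9
shift cm [ 0.01 -0.01 -0.09] turn -0.0
clock: 19.35
eef_pos: [610.2, 244.6, 53.9]
eef_rot: [-3.141, -0.0, -0.0]
wrist_force: [-1.1, -0.4, 4.4]
finger_gap: 35.2
```

Contact at 4.5 N. I'll release, back off, then head for the collar.

```bash
python3 -m pendant '[[[0,0,-0.05,0],[0,0,-0.05,0],[0,0,-0.05,0]]]' 0.15; python3 -m pendant '[[[0,0,0,0],[0,0,-0.5,0],[0,0,-3,0],[0,0,-7,0],[0,0,-11,0]]]';python3 -m pendant '[[[-4,0.5,0,0],[-8,1,0,0],[-12,3,0,0],[-16,5,0,0],[-19,6.8,0,0]]]' 0.8; python3 - <<'E'
from h import *
go(419.5,176.7,60,1.5708)
t=cams.camera("top");s=cams.camera("side")
g=lambda c,u,v,h,k: cv2.resize(c["frame"][v-h:v+h,u-h:u+h,::-1],(k,k),interpolation=cv2.INTER_CUBIC)
cv2.imwrite("pics/z7.png",np.hstack([g(t,187,200,30,390),g(s,275,295,30,390)]))
E
```

```text
clock: 19.65
eef_pos: [610.2, 244.5, 53.9]
eef_rot: [3.141, 0.0, -0.0]
wrist_force: [-0.8, -0.5, -0.5]
finger_gap: 52.9
clock: 20.15
eef_pos: [609.9, 244.5, 165.5]
eef_rot: [3.141, 0.001, -0.0]
wrist_force: [0.4, -0.0, -0.1]
finger_gap: 54.1
clock: 20.65
eef_pos: [418.1, 175.9, 164.4]
eef_rot: [-3.142, -0.0, 0.0]
wrist_force: [0.3, 0.4, 0.8]
finger_gap: 84.6
t 20.65 pos [418.1 175.9 164.4] rot [-3.142 -0.     0.   ] gap 84.6 F [0.3 0.4 0.8] j6 1.89
shift cm [ 0.14 -0.08 10.44] turn -1.57
```

View pics/z7.png

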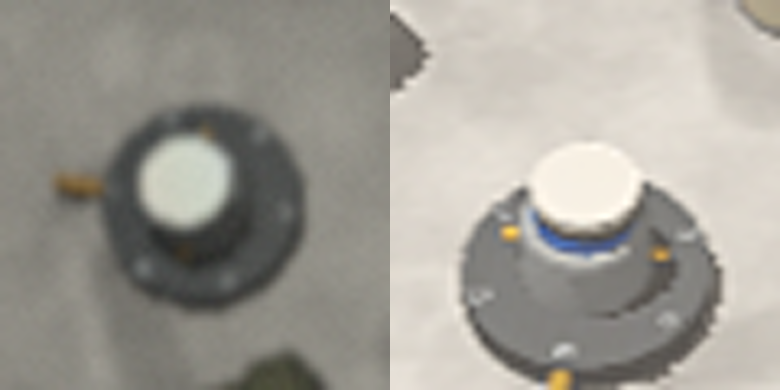

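```bash
python3 - <<'E'
from h import *
t=cams.camera("top");s=cams.camera("side")
wh=lambda k:(lambda r,g,b:(r+g+b)/3>k)
pa,na=cen(t,(185,198),9,wh(150)); print(na,ray(t,pa,51))
# side: lateral faces also bright; report bounding
u,v=275,294
m=(s["frame"][v-15:v+10,u-14:u+15].astype(int).sum(2)/3>235); ys,xs=np.nonzero(m); print(len(xs),xs.min()+u-14,xs.max()+u-14,ys.min()+v-15,ys.max()+v-15)
pb,nb=cen(s,(275,294),13,wh(235)); print(pb,nb,ray(s,pb,50.5))
# top flange centre: dark fit
f=t["frame"].astype(int).sum(2)/3
print(ray(t,(157+204/6.5-.5,170+206/6.5-.5),12))
E
```

```text
141 [610.31507962 242.20278293  51.        ]
151 267 282 287 298
[274.61589404 292.65562914] 151 [610.00292611 243.13516293  50.5       ]
[608.59492792 242.20006879  12.        ]
```

The filter is flat and within about 1.5 mm of the seat centre in both views. Now the collar: I'll grip it twice, 90° apart, to centre it.

```bash
python3 -m pendant '[[[0.1,-0.1,3,0],[0.1,-0.1,6,0],[0.1,-0.1,9,0],[0.1,-0.1,11,0],[0.1,-0.1,11,0]]]' 0.65; python3 -m pendant '[[[0,0,0,0],[0,0,0,0]]]'; python3 - <<'E'
from h import *
go(419.5,176.7,20,0)
t=cams.camera("top");s=cams.camera("side")
g=lambda c,u,v,h,k: cv2.resize(c["frame"][v-h:v+h,u-h:u+h,::-1],(k,k),interpolation=cv2.INTER_CUBIC)
cv2.imwrite("pics/z8.png",np.hstack([g(t,210,271,40,390),g(s,361,270,40,390)]))
E
```

```text
clock: 21.35
eef_pos: [420.7, 177.5, 51.9]
eef_rot: [3.14, 0.004, -0.0]
wrist_force: [0.4, -0.8, 0.4]
finger_gap: 77.9
clock: 21.55
eef_pos: [422.1, 178.0, 55.2]
eef_rot: [-3.141, -0.002, -0.0]
wrist_force: [0.4, 0.5, -0.4]
finger_gap: 77.6
t 21.55 pos [422.1 178.   55.2] rot [-3.141e+00 -2.000e-03 -0.000e+00] gap 77.6 F [ 0.4  0.5 -0.4] j6 1.89
shift cm [-0.27  0.13  3.52] turn -0.0
```

View pics/z8.png

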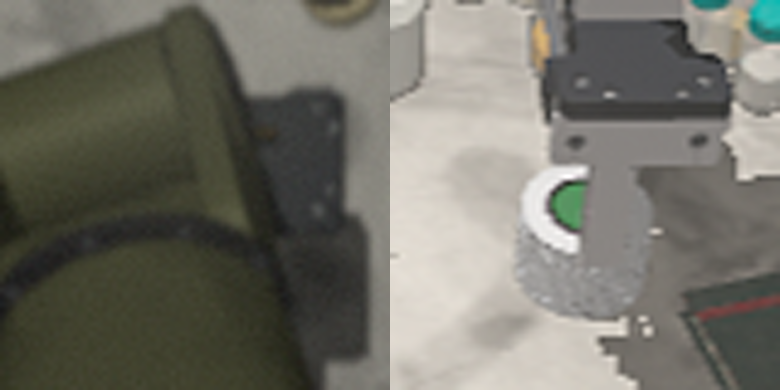

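```bash
python3 - <<'E'
from h import *
s=cams.camera("side")
print(proj(s,(422.1,217,48)),proj(s,(422.1,217,85)),proj(s,(419.5,176.7,42)))
E
```

```text
[362.54139343 283.53169557] [364.18637731 271.16842646] [360.91916376 272.10279357]
```

```bash
python3 -m pendant '[[[-0.2,0.1,1.2,0],[-0.2,0.1,2.4,0],[-0.2,0.1,3.5,0],[-0.2,0.1,3.5,0]]]'; python3 -m pendant '[[[0,0,0,0],[0,0,0,0],[0,0,0,0],[0,0,0,0],[0,0,0,0]]]' -1 8; python3 go.py 419.5 176.7 20 1.5708; python3 -m pendant '[[[0,0,0,0],[0,0,0,0],[0,0,0,-0.1],[0,0,0,-0.2],[0,0,0,-0.35]]]' 0.6;python3 -m pendant '[[[0,0,0,-0.15],[0,0,0,-0.3],[0,0,0,-0.45],[0,0,0,-0.6],[0,0,0,-0.75]]]'; python3 go.py 419.5 176.7 20 1.5708;
```

```text
clock: 22.1
eef_pos: [418.2, 176.2, 17.2]
eef_rot: [3.141, 0.003, -0.0]
wrist_force: [0.4, -1.0, -0.1]
finger_gap: 77.4
clock: 22.6
eef_pos: [419.4, 176.7, 19.4]
eef_rot: [-3.141, -0.001, -0.0]
wrist_force: [0.8, 1.6, 1.9]
finger_gap: 59.9
t 22.6 pos [419.4 176.7  19.4] rot [-3.141e+00 -1.000e-03 -0.000e+00] gap 59.9 F [0.8 1.6 1.9] j6 1.89
shift cm [ 0.01 -0.   -0.06] turn -1.571
clock: 23.1
eef_pos: [419.1, 176.6, 19.1]
eef_rot: [3.142, 0.0, 0.354]
wrist_force: [-0.3, -0.9, 0.1]
finger_gap: 75.2
clock: 23.6
eef_pos: [419.1, 176.6, 19.1]
eef_rot: [-3.141, 0.0, 1.106]
wrist_force: [-0.2, -0.4, 0.3]
finger_gap: 75.0
t 23.6 pos [419.1 176.6  19.1] rot [-3.141  0.     1.106] gap 75.0 F [-0.2 -0.4  0.3] j6 0.78
shift cm [ 0.03  0.03 -0.09] turn -0.465
```

```bash
python3 -m pendant '[[[0,0,0,-0.15],[0,0,0,-0.3],[0,0,0,-0.465],[0,0,0,-0.465]]]'; python3 -m pendant '[[[0,0,0,0],[0,0,0,0],[0,0,0,0],[0,0,0,0],[0,0,0,0]]]' -1 10; python3 -m pendant '[[[0,0,0,0],[0,0,0,0]]]' -1 40; python3 go.py 419.5 176.7 20 1.5708;python3 -m pendant '[[[0,0,-1,0],[0,0,-4,0],[0,0,-8,0],[0,0,-11,0],[0,0,-11,0]]]'; python3 go.py 610.5 244.6 130 1.5708
```

```text
clock: 24.0
eef_pos: [419.1, 176.6, 19.0]
eef_rot: [-3.141, 0.0, 1.568]
wrist_force: [-0.0, 0.6, 0.1]
finger_gap: 75.4
clock: 24.5
eef_pos: [419.2, 176.6, 19.1]
eef_rot: [3.142, -0.0, 1.564]
wrist_force: [0.0, 0.8, -0.4]
finger_gap: 59.8
clock: 24.7
eef_pos: [419.2, 176.6, 19.1]
eef_rot: [3.142, 0.0, 1.565]
wrist_force: [-0.0, -0.2, 0.1]
finger_gap: 58.9
t 24.7 pos [419.2 176.6  19.1] rot [3.142 0.    1.565] gap 58.9 F [-0.  -0.2  0.1] j6 0.32
shift cm [ 0.01  0.03 -0.09] turn -0.006
clock: 25.2
eef_pos: [420.8, 177.1, 133.3]
eef_rot: [3.135, -0.002, 1.565]
wrist_force: [-0.6, 0.6, -2.9]
finger_gap: 58.7
t 25.2 pos [420.8 177.1 133.3] rot [ 3.135e+00 -2.000e-03  1.565e+00] gap 58.7 F [-0.6  0.6 -2.9] j6 0.32
shift cm [ 6.86 18.93  0.47] turn -0.006
```

```bash
python3 -m pendant '[[[1.7,4.7,0,0],[3.4,9.4,0,0],[5.1,14.2,0,0],[6.8,18.9,0,0],[6.8,18.9,0,0]]]'; python3 -m pendant '[[[0,0,0,0],[0,0,0,0],[0,0,0,0]]]'; python3 go.py 610.5 244.8 80 1.5708
```

```text
clock: 25.7
eef_pos: [611.7, 244.3, 125.7]
eef_rot: [-3.139, 0.001, 1.565]
wrist_force: [-1.2, -1.0, -2.6]
finger_gap: 58.8
clock: 26.0
eef_pos: [607.8, 243.3, 129.7]
eef_rot: [3.141, -0.0, 1.565]
wrist_force: [-0.3, 0.8, -1.4]
finger_gap: 58.9
t 26.0 pos [607.8 243.3 129.7] rot [ 3.141 -0.     1.565] gap 58.9 F [-0.3  0.8 -1.4] j6 0.33
shift cm [0.15 0.27 4.97] turn -0.006
```

```bash
python3 -m pendant '[[[0.15,0.27,2,0],[0.15,0.27,4,0],[0.15,0.27,5,0],[0.15,0.27,5,0],[0.15,0.27,5,0]]]'; python3 -m pendant '[[[0,0,0,0],[0,0,0,0]]]'; python3 - <<'E'
from h import *
go(610.5,244.8,58,1.5708)
t=cams.camera("top");s=cams.camera("side")
g=lambda c,u,v,h,k: cv2.resize(c["frame"][v-h:v+h,u-h:u+h,::-1],(k,k),interpolation=cv2.INTER_CUBIC)
cv2.imwrite("pics/z9.png",np.hstack([g(t,187,200,30,390),g(s,275,280,36,390)]))
E
```

```text
clock: 26.5
eef_pos: [611.5, 245.0, 80.2]
eef_rot: [3.14, -0.0, 1.565]
wrist_force: [0.0, 0.1, -1.4]
finger_gap: 59.0
clock: 26.7
eef_pos: [611.6, 245.1, 80.1]
eef_rot: [3.14, -0.0, 1.565]
wrist_force: [0.3, 0.4, -1.0]
finger_gap: 58.7
t 26.7 pos [611.6 245.1  80.1] rot [ 3.14  -0.     1.565] gap 58.7 F [ 0.3  0.4 -1. ] j6 0.33
shift cm [-0.03 -0.11  2.21] turn -0.006
```

View pics/z9.png

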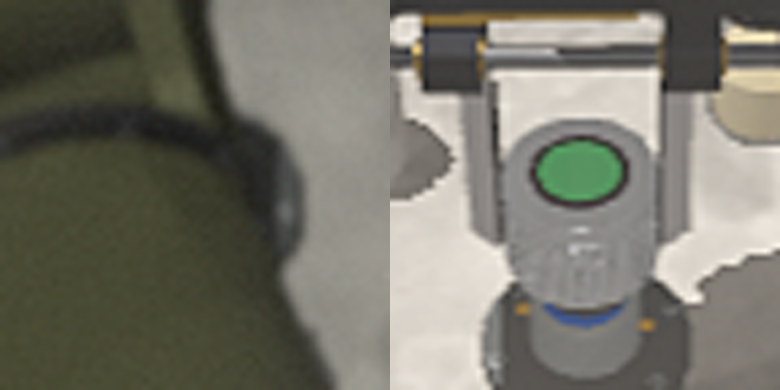

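```bash
python3 - <<'E'
from h import *
s=cams.camera("side")
p,n=cen(s,(274,276),14,green); print(p,n,ray(s,p,103))
E
```

```text
[273.5915493  275.11267606] 142 [610.72989419 243.90012253 103.        ]
```

The side camera puts the held collar 1 mm from the TCP reading. Corrected for that bias, the cell axis is near (611, 246).

```bash
python3 -m pendant '[[[0.1,-0.05,1,0],[0.1,-0.05,1.8,0],[0.1,-0.05,2,0],[0.1,-0.05,2.2,0],[0.1,-0.05,2.3,0]]]'; python3 -m pendant '[[[0,0,0.1,0],[0,0,0.2,0],[0,0,0.3,0],[0,0,0.3,0]]]'; python3 go.py 611 246 44 1.5708
```

```text
clock: 27.35
eef_pos: [610.8, 246.0, 55.9]
eef_rot: [-3.141, 0.0, 1.565]
wrist_force: [-0.4, -0.5, -1.6]
finger_gap: 59.0
clock: 27.75
eef_pos: [610.8, 246.0, 53.0]
eef_rot: [-3.142, 0.0, 1.565]
wrist_force: [-1.1, 0.5, -0.8]
finger_gap: 58.9
t 27.75 pos [610.8 246.   53. ] rot [-3.142  0.     1.565] gap 58.9 F [-1.1  0.5 -0.8] j6 0.33
shift cm [0.   0.02 0.9 ] turn -0.006
```

```bash
python3 -m pendant '[[[0,0,0.15,0],[0,0,0.3,0],[0,0,0.45,0],[0,0,0.45,0]]]'; python3 -m pendant '[[[0,0,0.15,0],[0,0,0.3,0],[0,0,0.4,0],[0,0,0.4,0]]]'; python3 go.py 611 246 44 1.5708
```

```text
clock: 28.15
eef_pos: [610.8, 245.9, 48.3]
eef_rot: [-3.141, 0.0, 1.565]
wrist_force: [0.5, 0.3, -1.5]
finger_gap: 58.3
clock: 28.55
eef_pos: [610.8, 245.9, 44.4]
eef_rot: [-3.141, 0.0, 1.565]
wrist_force: [-0.5, 0.5, -1.7]
finger_gap: 58.7
t 28.55 pos [610.8 245.9  44.4] rot [-3.141  0.     1.565] gap 58.7 F [-0.5  0.5 -1.7] j6 0.33
shift cm [0.01 0.02 0.04] turn -0.006
```

```bash
python3 -m pendant '[[[0,0,0.1,0],[0,0,0.15,0],[0,0,0.15,0]]]'; python3 go.py 611 246 44 1.5708
```

```text
clock: 28.85
eef_pos: [610.9, 246.1, 43.8]
eef_rot: [3.141, -0.0, 1.565]
wrist_force: [-2.4, -0.9, 5.4]
finger_gap: 59.1
t 28.85 pos [610.9 246.1  43.8] rot [ 3.141 -0.     1.565] gap 59.1 F [-2.4 -0.9  5.4] j6 0.33
shift cm [-0.01  0.01 -0.02] turn -0.006
```

The collar rests on the pins (z 43.8, 5–7 N). Now I'll turn it with that light press on, watching z and force.

```bash
for i in 1 ; do python3 -m pendant '[[[0,0,0,0.05],[0,0,0,0.1],[0,0,0,0.15],[0,0,0,0.2],[0,0,0,0.25]]]'; done; python3 -m pendant '[[[0,0,0,0.05],[0,0,0,0.1],[0,0,0,0.15],[0,0,0,0.2],[0,0,0,0.25]]]'
```

```text
clock: 29.35
eef_pos: [611.2, 246.1, 43.9]
eef_rot: [3.14, -0.001, 1.313]
wrist_force: [0.3, 1.0, 3.6]
finger_gap: 59.0
clock: 29.85
eef_pos: [611.3, 246.2, 43.8]
eef_rot: [3.141, -0.001, 1.063]
wrist_force: [0.7, 0.1, 4.2]
finger_gap: 59.0
```

```bash
python3 -m pendant '[[[0,0,0.05,0.05],[0,0,0.05,0.1],[0,0,0.05,0.15],[0,0,0.05,0.2],[0,0,0.05,0.25]]]'; python3 -m pendant '[[[0,0,0,0.05],[0,0,0,0.1],[0,0,0,0.15],[0,0,0,0.2],[0,0,0,0.25]]]'
```

```text
clock: 30.35
eef_pos: [610.9, 246.0, 42.8]
eef_rot: [3.141, -0.0, 0.813]
wrist_force: [0.5, 0.4, -1.9]
finger_gap: 58.8
clock: 30.85
eef_pos: [611.0, 246.1, 43.1]
eef_rot: [3.141, -0.001, 0.563]
wrist_force: [-1.6, 0.5, 6.6]
finger_gap: 58.5
```

```bash
python3 - <<'E'
from h import *
s=manip.read_state(); print(s["moment"],s["eef_pos"],s["wrist_force"])
E
python3 -m pendant '[[[0,0,0.05,-0.05],[0,0,0.05,-0.1]]]'; python3 -m pendant '[[[0,0,0,-0.05],[0,0,0,-0.1]]]'; python3 -m pendant '[[[0,0,0,-0.05]]]';python3 -c "
from h import *
s=manip.read_state(); print(s['moment'])"
```

```text
[0.14190817 0.45589742 0.23545564] [611.02769955 246.11090852  43.09486257] [-1.61441459  0.48258664  6.57594375]
clock: 31.05
eef_pos: [610.9, 246.1, 42.3]
eef_rot: [3.142, -0.0, 0.667]
wrist_force: [1.1, 0.1, -1.7]
finger_gap: 59.0
clock: 31.25
eef_pos: [610.7, 246.0, 42.0]
eef_rot: [-3.142, 0.0, 0.767]
wrist_force: [-0.9, 0.2, -1.7]
finger_gap: 58.7
clock: 31.35
eef_pos: [610.7, 246.0, 42.0]
eef_rot: [-3.141, 0.0, 0.817]
wrist_force: [-1.3, -0.0, -1.3]
finger_gap: 59.0
[-0.169372    0.12165878 -0.04176531]
```

The collar dropped below the pin tops at yaw of about 0.8 with no upward force, so the keyway is found. I'll lower it.

```bash
python3 -m pendant '[[[0,0,0.1,0],[0,0,0.2,0],[0,0,0.3,0],[0,0,0.3,0]]]'; python3 -c "
from h import *
s=manip.read_state(); print(s['moment'])"; python3 -m pendant '[[[0,0,0.1,0],[0,0,0.2,0],[0,0,0.3,0],[0,0,0.3,0]]]';python3 -c "
from h import *
s=manip.read_state(); print(s['moment'])"
```

```text
clock: 31.75
eef_pos: [610.7, 246.0, 38.9]
eef_rot: [-3.141, 0.0, 0.814]
wrist_force: [-0.0, -0.5, -1.4]
finger_gap: 58.9
[-0.07426071  0.05878358  0.0151842 ]
clock: 32.15
eef_pos: [610.8, 246.0, 36.2]
eef_rot: [3.142, -0.0, 0.815]
wrist_force: [-0.6, -0.7, 0.7]
finger_gap: 58.9
[-0.15795636  0.29602138 -0.0422365 ]
```

It sank freely to the discs (z about 36). Now I'll press against the spring.

```bash
python3 -m pendant '[[[0,0,0.1,0],[0,0,0.2,0],[0,0,0.3,0],[0,0,0.3,0]]]'; python3 -m pendant '[[[0,0,0.1,0],[0,0,0.2,0],[0,0,0.3,0],[0,0,0.3,0],[0,0,0.3,0]]]'
```

```text
clock: 32.55
eef_pos: [610.9, 246.0, 33.2]
eef_rot: [3.141, -0.0, 0.815]
wrist_force: [-0.8, -0.5, 3.9]
finger_gap: 59.3
clock: 33.05
eef_pos: [610.9, 246.0, 31.1]
eef_rot: [3.141, -0.0, 0.815]
wrist_force: [-5.7, -3.6, 12.6]
finger_gap: 58.8
```

```bash
python3 -m pendant '[[[0,0,0.04,0],[0,0,0.08,0],[0,0,0.08,0],[0,0,0.08,0]]]'; python3 - <<'E'
from h import *
go(611,246,31.1,0.815); print(manip.read_state()["moment"])
t=cams.camera("top");s=cams.camera("side")
g=lambda c,u,v,h,k: cv2.resize(c["frame"][v-h:v+h,u-h:u+h,::-1],(k,k),interpolation=cv2.INTER_CUBIC)
cv2.imwrite("pics/z10.png",np.hstack([g(t,187,200,60,390),g(s,275,290,40,390)]))
p,n=cen(s,(274,288),10,green); print(p,n,ray(s,p,54))
E
```

```text
clock: 33.45
eef_pos: [610.9, 246.0, 31.0]
eef_rot: [3.141, -0.0, 0.815]
wrist_force: [-10.0, -4.2, 19.8]
finger_gap: 59.0
t 33.45 pos [610.9 246.   31. ] rot [ 3.141 -0.     0.815] gap 59.0 F [-10.   -4.2  19.8] j6 1.08
shift cm [ 0.    0.   -0.01] turn -0.0
[-0.74888701  2.00515317  0.04563305]
[274.08208955 292.05223881] 134 [611.00252016 244.64943295  54.        ]
```

View pics/z10.png

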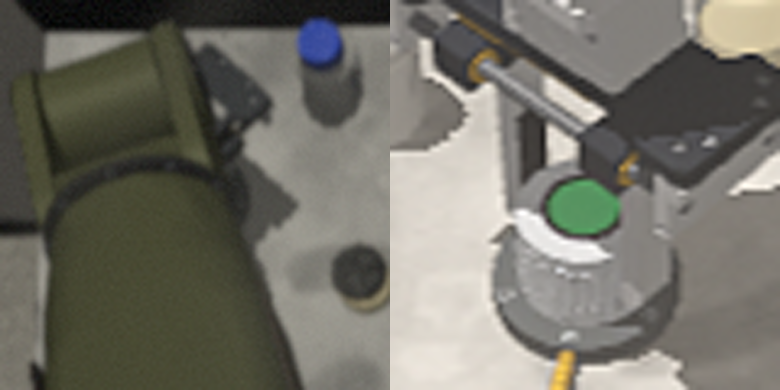

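The collar stands on the flange (side crop: glass at (583,208), skirt meeting the flange), and the bottle is untouched. Handing in.

```bash
python3 -m pendant '[[[0,0,0,0],[0,0,0,0],[0,0,0,0]]]'; python3 -c "
from cell import manip
print(manip.sign_off()); s=manip.read_state(); print(s['clock'],s['eef_pos'],s['wrist_force'],s['finger_gap'])"
```

```text
clock: 33.85
eef_pos: [611.0, 246.0, 31.1]
eef_rot: [3.141, -0.001, 0.815]
wrist_force: [-9.9, -6.5, 19.5]
finger_gap: 59.0
the job is handed in; nothing more can be done
None
the job is handed in; nothing more can be done
```

I loaded the cell and handed the job in at 33.9 s with the collar gripped and pushed fully home; sign-off gave no verdict.

- **Discs:** I gripped the screen and the filter twice each, 90° apart, to centre them, then laid each on the seat and let go. Pictures afterwards showed both lying flat, about 1.5 mm off centre. A few other centre estimates differed by up to about 2.5 mm because of the camera calibration, and I ignored one bad top-view reading of the screen.
- **Collar:** I lowered it onto the pins and turned it. I went past the first drop by about 0.25 rad, and the force rose again. Turning back to yaw 0.8 let the collar sink freely to the discs, and I then pushed it down against the spring.
- **Last checks:** The tool stood at z = 31.1 mm, where the collar should be home on the flange. It pushed down with about 19.5 N, with about 12 N sideways, and the finger gap was 59 mm.
- **Not directly checked:**
  - The discs can't be seen under the collar. I infer they are in place because the collar met them at the expected height.
  - The bottle stood untouched in the last picture. I did not look at the vial and tape roll again at the end, but the arm met no unexpected contact.

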